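# Pull the vent hatch shut with the hooked pole

## Robot

A 7-joint arm with a two-finger parallel gripper is mounted at the origin on the work surface. World frame = base frame: x ahead of the robot, y to its left, z up, the work surface at z = 0. Lengths are in m, angles in rad, forces in N, time in s.
With the tool pointing down it reaches from about 0.4 to 0.85 m from the base axis. Payload 10.4 kg.
Tool frame: the origin (TCP) lies between the finger pads; the fingertips stand 19 mm ahead of it and the grasp point (between the pads) is the TCP; z points along the fingers, x is the direction in which the jaws open and shut, and the axes are right-handed (so a half turn about z gives the same grasp; the last joint's range is limited). The gripper opens to 87 mm and grips with 3 to 60 N. Pads are 19 mm wide; open, the fingers measure 117 mm over their backs; the gripper's body (75 mm by 190 mm) begins 51 mm behind the grasp point.
Start: joints at [1.19, 0.332, -0.065, 1.46, 0.022, 1.35, -0.088], TCP at [0.219, -0.585, 0.242] pointing down, gripper open.
Joint ranges: [-2.6, 2.6], [-0.5, 2.12], [-1.47, 1.34], [0.16, 2.42], [-1.27, 4.41], [0.06, 2.06], [-2.6, 2.6]. Speed limits (rad/s): [2.22, 2.22, 2.79, 2.79, 3.14, 3.14, 3.14].

## Interface

Orientations are given as a unit quaternion [x, y, z, w].
In Python, from bench import * gives the robot as it stands.
- The arm moves only by the tool step_arm, never from a script. Its argument "commands" is a list of rows, each a list of 6 numbers: the shift along the tool's x, y, z in m, then the turn, a rotation vector about the tool's x, y, z in rad. In form: [[tx, ty, tz, rx, ry, rz], ...]. A call has 1 to 12 rows; each row shifts and turns the commanded pose from where the row before left it, along the tool's axes as they then stand; what a row does not reach is not made up. A row lasts 1/10 s, in which the tool goes at most 50 mm and 8.59 degrees, less where a joint would pass 70% of its speed; a pose out of reach is approached as far as the arm can. A call with a gripper value outside its range is refused whole. "gripper" is the opening, from 0 (shut) to 1 (fully open), set as the call begins (left out, the last holds). The fingers move at their own pace and stop on an object; "grip_force" is the grip in N (left out, the last holds). Time passes only in rows, so rows that do not move let the fingers close. It gives the time, the measured TCP pose, the force and the opening at its end, in the units of the state.
- read_state(): the state, without advancing time (a new reading comes with each control period).
- camera(name): name is "side" or "top" or "wrist"; returns the picture (480x640x3 uint8, red, green, blue); there is no depth.
- get_calibration(name): a dict with "fx", "fy", "cx", "cy" (pixels), "k1" (the pictures are not rectified: a ray, as slopes to the right and down, at radius r is drawn at 1 + k1 r^2 times it, then the intrinsics apply), "R" (3x3) and "t" (3): a world point X has camera coordinates R X + t. Camera axes: x right, y down, z forward; pixel columns grow to the right and rows downward; lengths in m; the calibration is good to about 2 mm. A picture is of the moment at which its call begins: read the wrist's pose just before it. get_calibration takes no time and is no camera call; for the wrist camera it gives the pose at the moment of the call.
- close_job(): hands the job in, once; it reports no verdict.
The state is a dict: "time": time; "joint_positions": joint angles; "joint_vel": joint speeds; "joint_torque": joint torques, N m; "ee_pos": TCP position; "eef_rot": TCP orientation; "ft_force": force on the tool from outside, world axes, zero at the start; "torque": the same for the moment, N m; "width": finger opening in m.
Only numpy, scipy, OpenCV 4.12 (cv2) and the standard library are available. Lean on these libraries where they do the work, as an engineer would, in place of code of your own. Each camera call takes 0.05 s, during which the arm holds its last target. There are 200 camera calls.

## Task

Shut the open vent hatch at the back of the breakfast shelf: take the pole with the hook from the wire rest, drop its hook into the ring eye on top of the hatch and, with the hook in the ring, swing the hatch fully shut. Then unhook the pole and lay it back in the forks it came from, hook hanging down.

Things in the scene. Friction and masses are not known exactly. Their poses are not given: they have to be found in the camera images.
- pole: Steel rod 12 mm thick, 332 long; wooden grip 90 long, 16 wide, 24 tall; 0.16 kg. Origin: grip centre on rod axis, the balance point; x to the hook end, z up. Hook: 8 mm peg 155 ahead, square down to 54 below the axis. Lies level, axis 85 above shelf, in V forks 100 fore and aft (mouth 52 wide, 30 deep, tops 104 high). A like rod, ball end and no hook, lies parallel 100 to its left or right.
- pole_hook (a point): A point on the axis of the hook's peg, 24 mm above its lower end: at (155, 0, -30) mm in the pole's own frame.
- hatch_ring (a point): Centre of the flat-lying steel ring eye above the hatch (hole vertical, 35 mm inside, wire 7), 235 above shelf, 45 over the hatch's top edge, on a thin stem at its +y side. Axes turn with the hatch: z up, +y level to the upright hinge axis 150 away, +x square to the hatch, away from the robot. Glazed hatch 180 wide, 16 thick, behind a white frame 225 wide, 195 high, fixed on the shelf.
- hatch (a joint): Opening angle, rad: 0 shut on its stop, positive open, up to 1.2, free edge swung away from the robot. The upright hinge is on the left seen from the robot; from above, opening is anticlockwise. Friction (about 1 N at the ring) keeps it where it is left; no spring.

How it is judged:
On the way, in this order (a step that is already met when the one before it is completed fails the run):
1. the hook's peg is down in the ring while the hatch is still open (horizontal distance between pole_hook and hatch_ring below 0.018 m and z of pole_hook in the frame of hatch_ring between -0.026 and 0.022 m and value of joint hatch above 0.3 rad), for 0.1 s.
2. the hatch is shut (within 0.12 rad) with the hook still in the ring (horizontal distance between pole_hook and hatch_ring below 0.018 m and z of pole_hook in the frame of hatch_ring below 0.022 m and value of joint hatch below 0.12 rad), for 0.1 s.
At the end, for the whole second after the job is handed in: The hatch is shut to within 0.12 rad (about 20 mm at its free edge), and the pole lies at rest in its own forks, its grip within 20 mm and its hook within 30 mm of where they were at the start (value of joint hatch below 0.12 rad and distance of pole from where it was at the start of the episode below 0.02 m and distance of pole_hook from where it was at the start of the episode below 0.03 m and linear speed of pole below 0.03 m/s); the robot touches nothing.
It also fails if it takes over 61 s, if anything falls off the work surface, if the arm or the gripper's body presses on something with over 40 N, if the wrist force passes 120 N, or if a joint passes its speed limit or range.

## Working session

There is one attempt and no reset: what is moved stays moved. The work goes in short steps, Python scripts to look and compute and a tool call to move; the robot and the scene stay as the last step left them, time stands still between calls to the robot, and variables do not carry over. Pictures are saved under pics/ and viewed, on a budget of 10 in all, crops included, one or two more only if the job needs it, and the job is handed in when it is done.

Besides the shell and the picture viewer there is one more tool, called after "Emit:" as name(argument=value, ...), one argument or row to a line, values as JSON. step_arm: Moves the arm, as the interface text tells. Its arguments: {"type":"object","properties":{"commands":{"type":"array","items":{"type":"array","items":{"type":"number"}}},"gripper":{"type":"number"},"grip_force":{"type":"number"}},"required":["commands"]}

```bash
mkdir -p pics; ls; python3 - <<'E'
from bench import *
import cv2
s=read_state();print(s)
for n in("top","side"):
    c=get_calibration(n);print(n,c)
    cv2.imwrite(f"pics/{n}0.png",camera(n)[:,:,::-1])
E
```

```text
pics
{'time': 0.0, 'joint_positions': array([ 1.19039162,  0.33287683, -0.06467821,  1.46094826,  0.02159486,
        1.34988782, -0.08850825]), 'joint_vel': array([ 6.22866298e-04,  1.80824059e-04, -9.53329939e-04, -5.09816067e-04,
       -9.60499922e-04,  2.79706763e-03,  2.80358502e-05]), 'joint_torque': array([-8.51869790e-04, -6.23252892e+01,  2.38920422e-02, -3.89893985e+01,
       -6.14648801e-02,  3.98844620e-02,  1.31796151e-04]), 'ee_pos': array([ 0.21874566, -0.58508563,  0.24074745]), 'eef_rot': array([ 8.21647690e-01, -5.69995233e-01, -6.04202988e-04, -3.77749773e-04]), 'ft_force': array([ 0.20719255,  0.03507902, -0.12276179]), 'torque': array([-0.01846236, -0.01184192,  0.02420274]), 'width': 0.0867846293854091}
top {'fx': 539.7915548211234, 'fy': 539.7915548211234, 'cx': 311.9050885700313, 'cy': 237.54964615461992, 'k1': -0.0317707783332136, 'R': array([[-0.02699636, -0.99949475,  0.01677603],
       [-0.98376462,  0.0235854 , -0.17790702],
       [ 0.17742146, -0.0213065 , -0.98390429]]), 't': array([-0.03717771,  0.60367358,  1.16843259])}
side {'fx': 528.9437710847028, 'fy': 528.9437710847028, 'cx': 324.10914566079225, 'cy': 240.61548639245024, 'k1': -0.03286173448993974, 'R': array([[ 0.88182207, -0.47151416, -0.00801535],
       [-0.34455939, -0.63260148, -0.69360954],
       [ 0.32197619,  0.61440196, -0.72030658]]), 't': array([-0.52929239,  0.25640849,  0.87601408])}
```

View pics/top0.png

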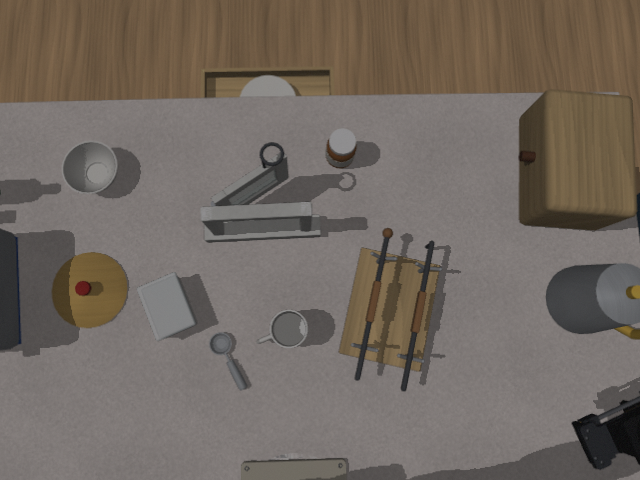

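View pics/side0.png

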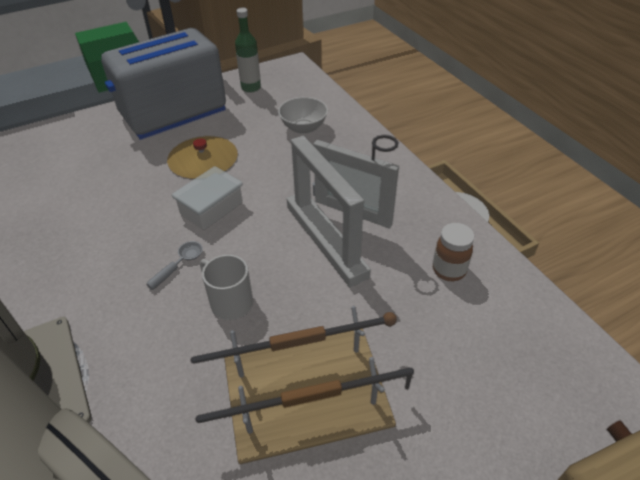

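The top view shows the hooked pole on the right, with its rear end at (404,388), grip at about (419,312) and hook at (430,245). The ring is at (271,154), and the white frame's top runs from (203,213) to (312,210). In the side view the hook is at (409,374) and the ring at (385,143).

```bash
cat > h.py <<'E'
from bench import *
import numpy as np, cv2
def ray(c,u,v):
    d=np.array([(u-c['cx'])/c['fx'],(v-c['cy'])/c['fy']]); p=d.copy()
    for _ in range(8): p=d/(1+c['k1']*(p@p))
    w=c['R'].T@np.array([p[0],p[1],1]); return -c['R'].T@c['t'], w/np.linalg.norm(w)
def onz(c,uv,z):
    o,w=ray(c,*uv); return o+w*(z-o[2])/w[2]
def tri(c1,p1,c2,p2):
    A=0;b=0;rs=[ray(c1,*p1),ray(c2,*p2)]
    for o,w in rs:
        M=np.eye(3)-np.outer(w,w);A=A+M;b=b+M@o
    X=np.linalg.solve(A,b); return X,[np.linalg.norm((np.eye(3)-np.outer(w,w))@(X-o)) for o,w in rs]
def proj(c,X):
    q=c['R']@X+c['t'];p=q[:2]/q[2];p=p*(1+c['k1']*(p@p));return np.array([c['fx']*p[0]+c['cx'],c['fy']*p[1]+c['cy']])
E
cat > m.py <<'E'
from h import *
np.set_printoptions(precision=4,suppress=True)
T=get_calibration('top');S=get_calibration('side')
t=cv2.imread('pics/top0.png');s=cv2.imread('pics/side0.png')
def grip(im,x0,y0,x1,y1):
    h=cv2.cvtColor(im,cv2.COLOR_BGR2HSV)
    m=cv2.inRange(h,(3,110,40),(14,255,170));k=np.zeros_like(m);k[y0:y1,x0:x1]=m[y0:y1,x0:x1]
    k=cv2.morphologyEx(k,cv2.MORPH_OPEN,np.ones((3,3)))
    n,l,st,ce=cv2.connectedComponentsWithStats(k);i=1+np.argmax(st[1:,4]);print('grip',st[i]);return ce[i]
gt=grip(t,408,285,430,340);gs=grip(s,270,375,350,410)
print('grip tri',tri(T,gt,S,gs),'plane',onz(T,gt,.09),gt,gs)
# rod axis: dark pixels
def rod(im,x0,y0,x1,y1,thr=75):
    g=im.max(2);m=(g<thr);ys,xs=np.nonzero(m[y0:y1,x0:x1]);pts=np.c_[xs+x0,ys+y0].astype(np.float32);return pts
for a,z in(((400,340,417,392),.085),((418,250,434,288),.085)):
    p=rod(t,*a);print(len(p),p.mean(0),onz(T,p.mean(0),z))
for nm,c,im,b in(('top',T,t,(255,138,290,166)),('side',S,s,(366,130,404,153))):
    p=rod(im,*b,90);e=cv2.fitEllipse(cv2.convexHull(p.astype(np.int32)));print(nm,len(p),e)
    if nm=='top':et=e[0]
    else: es=e[0]
print('ring tri',tri(T,et,S,es),'plane',onz(T,et,.235))
print('frame top corners',[onz(T,p,.195) for p in((203,208),(312,204),(312,219),(203,220))])
print('hatch top',[onz(T,p,.19) for p in((215,196),(283,159))])
print('hook/rear',onz(T,(430,245),.085),onz(T,(404,388),.085),tri(T,(430,245),S,(407,373)))
a=cv2.resize(t[130:260,190:320],None,fx=4,fy=4,interpolation=2);b=cv2.resize(s[120:290,280:410],None,fx=3,fy=3,interpolation=2)
W=np.zeros((520,520+390,3),np.uint8);W[:520,:520]=a;W[:510,520:]=b
cv2.imwrite('pics/crop.png',cv2.resize(W,None,fx=.875,fy=.875))
E
python3 m.py
```

```text
grip [412 292  14  41 287]
grip [289 392   3   3   9]
grip tri (array([ 0.4136, -0.2723,  0.097 ]), [np.float64(0.013539142264541715), np.float64(0.013539142264541965)]) plane [ 0.4272 -0.2767  0.09  ] [418.3031 312.1847] [290. 393.]
323 [407.5232 363.8669] [ 0.3188 -0.2482  0.085 ]
248 [425.6774 268.5807] [ 0.5218 -0.2999  0.085 ]
top 320 ((273.365966796875, 157.8293914794922), (25.66189193725586, 33.840126037597656), 155.48851013183594)
side 206 ((383.14801025390625, 144.05706787109375), (18.08146095275879, 28.599645614624023), 78.47676849365234)
ring tri (array([0.7335, 0.0225, 0.236 ]), [np.float64(0.0019097027445168378), np.float64(0.001909702744516792)]) plane [0.732  0.0232 0.235 ]
frame top corners [array([0.643 , 0.1684, 0.195 ]), array([ 0.6462, -0.0516,  0.195 ]), array([ 0.6151, -0.0507,  0.195 ]), array([0.6182, 0.1682, 0.195 ])]
hatch top [array([0.6687, 0.1452, 0.19  ]), array([0.7442, 0.0056, 0.19  ])]
hook/rear [ 0.574  -0.3129  0.085 ] [ 0.2691 -0.2379  0.085 ] (array([ 0.5762, -0.3153,  0.0766]), [np.float64(0.0008907112235248567), np.float64(0.0008907112235250564)])
```

View pics/crop.png

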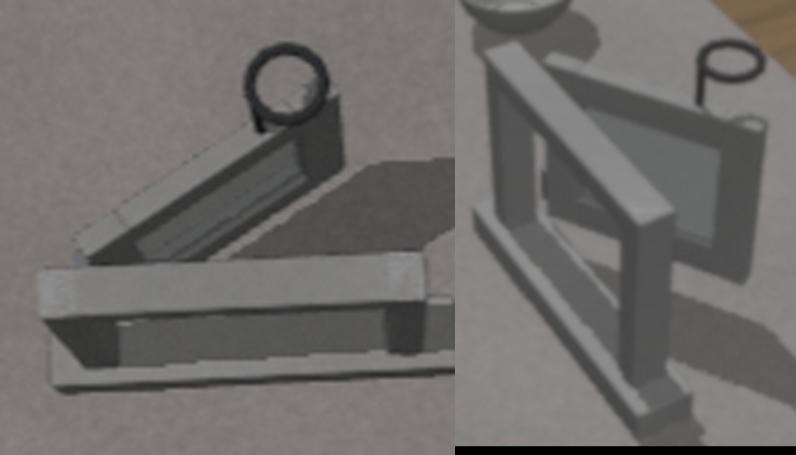

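Emit:
step_arm(
  commands=[
    [-0.03,0,0,0,0,0.15],
    [-0.03,0,0,0,0,0.15],
    [-0.03,0,0,0,0,0.15],
    [-0.03,0,0,0,0,0.15],
    [-0.04,0,0,0,0,0],
    [-0.04,0,0,0,0,0],
    [-0.04,0,0,0,0,0],
    [-0.04,-0.02,0,0,0,0],
    [-0.03,-0.04,0,0,0,0],
    [-0.02,-0.04,0,0,0,0],
    [0,-0.02,0,0,0,0],
    [0,0,0,0,0,0],
  ],
  gripper=1,
  grip_force=40,
)

```text
time: 1.3
ee_pos: [0.3722, -0.2922, 0.241]
eef_rot: [-0.618, 0.786, 0.0, 0.0]
ft_force: [0.4, -0.6, 0.7]
width: 0.0869
```

```bash
cat >> h.py <<'E'
from scipy.spatial.transform import Rotation as Ro
np.set_printoptions(precision=4,suppress=True)
def rel(p,yaw):
    "shift (tool axes after turning) and turn for tool at p pointing down, jaw axis at world yaw"
    s=read_state();R=Ro.from_quat(s['eef_rot']);c,n=np.cos(yaw),np.sin(yaw)
    G=Ro.from_matrix(np.array([[c,n,0],[n,-c,0],[0,0,-1]]))
    d=np.array(p)-s['ee_pos']
    print('t',s['time'],'pos',s['ee_pos'],'F',s['ft_force'],'w',s['width'],'q',s['joint_positions'])
    print('shift now',R.inv().apply(d),'turn',(R.inv()*G).as_rotvec(),'shift after turn',G.inv().apply(d))
E
python3 - <<'E'
from h import *
rel([.427,-.277,.085],np.radians(-104))
c=get_calibration('wrist');im=camera('wrist');cv2.imwrite('pics/w1.png',im[:,:,::-1])
print(proj(c,np.array([.427,-.277,.097])),proj(c,np.array([.577,-.3145,.085])))
np.save('w1.npy',c,allow_pickle=True)
E
```

```text
t 1.3 pos [ 0.3722 -0.2922  0.241 ] F [ 0.3733 -0.6334  0.6881] w 0.08694189652366323 q [ 0.8904  0.0148 -0.3217  1.831   0.004   1.2969 -1.2419]
shift now [-0.0276 -0.0496  0.1561] turn [0.0001 0.0009 0.0056] shift after turn [-0.028  -0.0495  0.156 ]
[277.1689 159.1701] [275.3304 -90.8506]
```

View pics/w1.png

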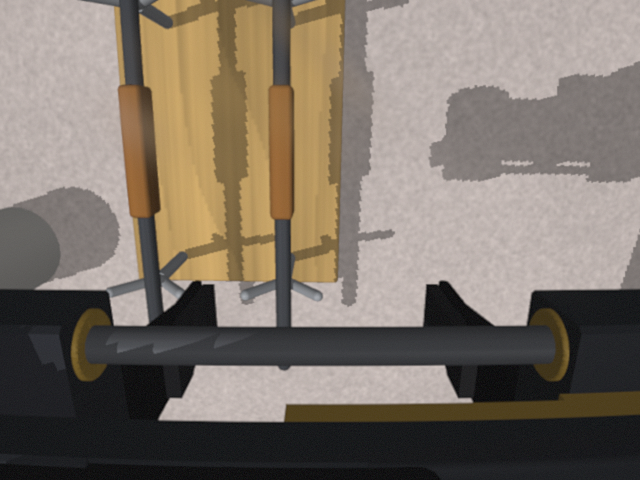

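The wrist view shows the grip centred at about (282,152), 5 to 7 px from where I predicted it. The rod runs from (282,30) to (284,340).

```bash
python3 - <<'E'
from h import *
c=np.load('w1.npy',allow_pickle=True).item()
g=cv2.imread('pics/w1.png');h=cv2.cvtColor(g,cv2.COLOR_BGR2HSV)
m=cv2.inRange(h,(3,120,60),(14,255,255));m[:,:255]=0;m[:,310:]=0;m[240:]=0
m=cv2.morphologyEx(m,cv2.MORPH_OPEN,np.ones((3,3)))
ys,xs=np.nonzero(m);print(xs.min(),xs.max(),ys.min(),ys.max(),xs.mean(),ys.mean())
P=[onz(c,((xs.min()+xs.max())/2,y),.097) for y in(ys.min(),ys.max())]
G=(P[0]+P[1])/2;print(P,G,np.linalg.norm(P[0]-P[1]))
a=onz(c,(282,30),.091);b=onz(c,(284,340),.091);y=np.arctan2(*(a-b)[1::-1]);print(a,b,np.degrees(y))
rel([G[0],G[1],.085],y-np.pi/2)
E
```

```text
Traceback (most recent call last):
ValueError: zero-size array to reduction operation minimum which has no identity
```

```bash
python3 - <<'E'
from h import *
c=np.load('w1.npy',allow_pickle=True).item()
g=cv2.imread('pics/w1.png');h=cv2.cvtColor(g,cv2.COLOR_BGR2HSV);print(h[150,282],h[150,260])
xs=np.array([270,293]);ys=np.array([86,218])
P=[onz(c,((xs.min()+xs.max())/2,y),.097) for y in(ys.min(),ys.max())]
G=(P[0]+P[1])/2;print(P,G,np.linalg.norm(P[0]-P[1]))
a=onz(c,(282,30),.091);b=onz(c,(284,340),.091);y=np.arctan2(*(a-b)[1::-1]);print(a,b,np.degrees(y))
rel([G[0],G[1],.085],y-np.pi/2)
E
```

```text
[ 15 154 149] [ 19 123 189]
[array([ 0.4715, -0.2919,  0.097 ]), array([ 0.3873, -0.2693,  0.097 ])] [ 0.4294 -0.2806  0.097 ] 0.0871944087529164
[ 0.5053 -0.3006  0.091 ] [ 0.2925 -0.2451  0.091 ] -14.625638268280975
t 1.35 pos [ 0.3705 -0.2927  0.241 ] F [-0.8715  0.3801 -0.2188] w 0.0870594640771983 q [ 0.8916  0.013  -0.32    1.8329  0.0038  1.2975 -1.2408]
shift now [-0.0256 -0.0545  0.1559] turn [0.0011 0.0008 0.0146] shift after turn [-0.0266 -0.0539  0.156 ]
```

Emit:
step_arm(
  commands=[
    [-0.013,-0.027,0,0,0,0.0146],
    [-0.0135,-0.027,0,0,0,0],
    [0,0,0.03,0,0,0],
    [0,0,0.03,0,0,0],
    [0,0,0.03,0,0,0],
    [0,0,0,0,0,0],
    [0,0,0,0,0,0],
  ],
)

```text
time: 2.05
ee_pos: [0.4282, -0.2811, 0.1522]
eef_rot: [-0.61, 0.792, 0.0, -0.0]
ft_force: [-0.1, -0.1, 0.7]
width: 0.0869
```

```bash
python3 - <<'E'
from h import *
rel([.4294,-.2806,.085],np.radians(-104.6))
E
```

```text
t 2.05 pos [ 0.4282 -0.2811  0.1522] F [-0.1069 -0.1327  0.6777] w 0.08692403581547659 q [ 0.8241  0.1809 -0.3639  1.852   0.0714  1.1219 -1.394 ]
shift now [-0.0008 -0.0011  0.0672] turn [ 0.0006 -0.0001 -0.003 ] shift after turn [-0.0008 -0.001   0.0672]
```

Emit:
step_arm(
  commands=[
    [-0.001,-0.001,0.03,0,0,0],
    [0,0,0.025,0,0,0],
    [0,0,0.012,0,0,0],
    [0,0,0,0,0,0],
    [0,0,0,0,0,0],
  ],
)

```text
time: 2.55
ee_pos: [0.4309, -0.2806, 0.0862]
eef_rot: [-0.611, 0.792, -0.001, 0.0]
ft_force: [0.6, 0.2, 0.1]
width: 0.0869
```

Emit:
step_arm(
  commands=[
    [0,0,0,0,0,0],
    [0,0,0,0,0,0],
    [0,0,0,0,0,0],
    [0,0,0,0,0,0],
    [0,0,0,0,0,0],
    [0,0,0,0,0,0],
    [0,0,0,0,0,0],
    [0,0,0,0,0,0],
  ],
  gripper=0,
  grip_force=45,
)

```text
time: 3.35
ee_pos: [0.4302, -0.28, 0.0845]
eef_rot: [-0.611, 0.792, -0.0, -0.0]
ft_force: [0.3, 0.4, 0.4]
width: 0.0312
```

```bash
python3 - <<'E'
from h import *
T=get_calibration('top');S=get_calibration('side')
# ring with hand-refined pixels
X,e=tri(T,(272,154),S,(385.1,142.9));print('ring',X,e,onz(T,(272,154),.235))
a,b=[onz(T,p,.19) for p in((211.4,198.6),(261.4,165.7))];print(a,b,np.degrees(np.arctan2(b[0]-a[0],a[1]-b[1])))
a,b=[onz(T,p,.195) for p in((201.4,206.6),(310,202))];print(a,b,np.degrees(np.arctan2(b[0]-a[0],a[1]-b[1])))
rel([.4294,-.2806,.085],np.radians(-104.6))
E
```

```text
ring [0.741  0.0255 0.2344] [np.float64(0.0008565027615121469), np.float64(0.000856502761512102)] [0.7399 0.0258 0.235 ]
[0.6634 0.1525 0.19  ] [0.7308 0.0503 0.19  ] 33.38952434940359
[0.646  0.1717 0.195 ] [ 0.6504 -0.0476  0.195 ] 1.161439906788842
t 3.35 pos [ 0.4302 -0.28    0.0845] F [0.2902 0.3889 0.4234] w 0.031157099789892267 q [ 0.8095  0.2644 -0.3595  1.913   0.1108  0.9832 -1.4276]
shift now [ 0.0008  0.0006 -0.0005] turn [ 0.    -0.    -0.002] shift after turn [ 0.0008  0.0006 -0.0005]
```

Emit:
step_arm(
  commands=[
    [0,0,0,0,0,0],
    [0,0,0,0,0,0],
    [0,0,0,0,0,0],
    [0,0,0,0,0,0],
    [0,0,0,0,0,0],
  ],
)

```text
time: 3.85
ee_pos: [0.4304, -0.2793, 0.0845]
eef_rot: [-0.611, 0.792, 0.0, 0.0]
ft_force: [1.7, 5.6, -0.4]
width: 0.0153
```

Emit:
step_arm(
  commands=[
    [0,0,-0.01,0,0,0],
    [0,0,-0.02,0,0,0],
    [0,0,-0.03,0,0,0],
    [0,0,-0.03,0,0,0],
    [0,0,-0.04,0,0,0],
    [0,0,-0.04,0,0,0],
    [0,0,-0.04,0,0,0],
    [0,0,-0.03,0,0,0],
    [0,0,-0.02,0,0,0],
    [0,0,0,0,0,0],
    [0,0,0,0,0,0],
  ],
)

```text
time: 4.95
ee_pos: [0.4298, -0.2804, 0.3443]
eef_rot: [-0.61, 0.792, -0.0, -0.0]
ft_force: [-0.4, 0.4, -2.5]
width: 0.0157
```

```bash
python3 - <<'E'
from h import *
# hook over ring: pole yaw 0
rel([.7405-.155,.0257,.335],np.radians(-90))
cv2.imwrite('pics/s2.png',camera('side')[:,:,::-1])
S=get_calibration('side');p=read_state()['ee_pos'];u=np.radians(-14.6);print([proj(S,p+np.array([np.cos(u)*d,np.sin(u)*d,z])) for d,z in((0,0),(155,0),(155,-54),(-160,0))] if 0 else [proj(S,p+np.array([np.cos(u)*d,np.sin(u)*d,z])) for d,z in((0,0),(.155,0),(.155,-.054),(-.16,0))])
E
```

```text
t 4.95 pos [ 0.4298 -0.2804  0.3443] F [-0.4283  0.3604 -2.5437] w 0.015658912355117134 q [ 0.8321  0.0684 -0.3613  1.564   0.0247  1.5135 -1.3582]
shift now [-0.3356 -0.0726  0.0091] turn [ 0.0001 -0.0005 -0.2575] shift after turn [-0.3061 -0.1557  0.0093]
[array([305.314 , 282.7002]), array([434.6394, 257.9928]), array([428.4461, 287.029 ]), array([160.669 , 310.1475])]
```

View pics/s2.png

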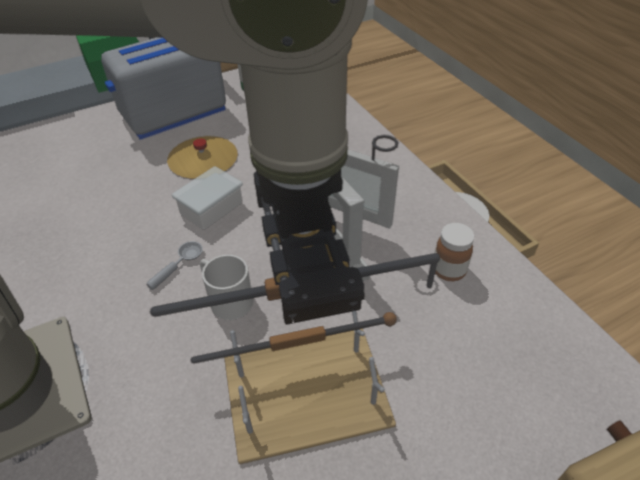

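The side view shows the pole held level, with the hook at (435,258) and its tip at (431,285), within about 2 px of prediction.

Emit:
step_arm(
  commands=[
    [0,0,0,0,0,-0.13],
    [0,0,0,0,0,-0.1275],
    [-0.02,-0.01,0,0,0,0],
    [-0.04,-0.02,0,0,0,0],
    [-0.04,-0.02,0,0,0,0],
    [-0.04,-0.02,0,0,0,0],
    [-0.04,-0.02,0,0,0,0],
    [-0.04,-0.02,0,0,0,0],
    [-0.04,-0.02,0,0,0,0],
    [-0.03,-0.02,0,0,0,0],
    [-0.016,-0.006,0,0,0,0],
    [0,0,0,0,0,0],
  ],
)

```text
time: 6.2
ee_pos: [0.5858, 0.0293, 0.3425]
eef_rot: [0.709, -0.705, -0.002, 0.001]
ft_force: [-0.6, 0.3, -1.2]
width: 0.0155
```

```bash
python3 - <<'E'
from h import *
rel([.7405-.155,.0257,.34],np.radians(-90))
T=get_calibration('top');S=get_calibration('side');W=get_calibration('wrist')
t=camera('top')[:,:,::-1];s=camera('side')[:,:,::-1];w=camera('wrist')[:,:,::-1]
for n,i in(('t3',t),('s3',s),('w3',w)):cv2.imwrite(f'pics/{n}.png',i)
st=read_state();R=Ro.from_quat(st['eef_rot']).as_matrix();H=st['ee_pos']+R@np.array([0,-.155,.03]);print('hook',H)
np.save('c3.npy',[T,S,W],allow_pickle=True)
print(proj(T,H),proj(S,H),proj(W,H),proj(W,np.array([.7405,.0257,.235])))
A=np.zeros((480,780,3),np.uint8)
A[:480,:240]=cv2.resize(t[90:250,220:300],None,fx=3,fy=3)
A[:480,240:520]=cv2.resize(s[80:240,340:433],(280,480))
A[:195,520:]=cv2.resize(w,(260,195))
cv2.imwrite('pics/c3.png',A)
E
```

```text
t 6.2 pos [0.5858 0.0293 0.3425] F [-0.6493  0.3175 -1.2381] w 0.015489311876718917 q [ 0.3835  0.2772 -0.6414  1.3683  0.1623  1.552  -1.808 ]
shift now [0.0036 0.0003 0.0025] turn [0.003  0.0016 0.0056] shift after turn [0.0036 0.0003 0.0025]
hook [0.7405 0.0249 0.3133]
[270.1445 139.6351] [388.0048 105.3722] [ 332.293  -109.3681] [326.6189 -34.2961]
```

View pics/c3.png

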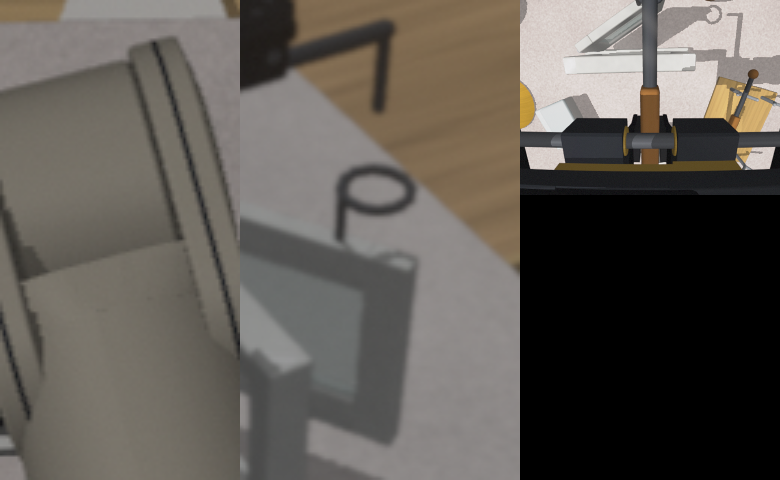

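In the side crop the peg's mid-point sits at full-picture (387,105), where I predicted (388,105). The ring centre is at (385,143). The alignment is good, so I'll lower the hook.

Emit:
step_arm(
  commands=[
    [0,0,0.02,0,0,0],
    [0,0,0.02,0,0,0],
    [0,0,0.02,0,0,0],
    [0,0,0.015,0,0,0.005],
    [0,0,0,0,0,0],
    [0,0,0,0,0,0],
    [0,0,0,0,0,0],
  ],
)

```text
time: 7.05
ee_pos: [0.5864, 0.026, 0.2707]
eef_rot: [-0.705, 0.709, -0.001, 0.001]
ft_force: [-0.1, 0.7, -1.8]
width: 0.0156
```

```bash
cat > look.py <<'E'
import sys
from h import *
st=read_state();R=Ro.from_quat(st['eef_rot']).as_matrix();H=st['ee_pos']+R@np.array([0,-.155,.03]);print('t',st['time'],'hook',H,'F',st['ft_force'],'M',st['torque'],'w',st['width'])
S=get_calibration('side');s=camera('side')[:,:,::-1];cv2.imwrite(f'pics/s{sys.argv[1]}.png',s)
cv2.imwrite(f'pics/c{sys.argv[1]}.png',cv2.resize(s[90:260,270:420],None,fx=3.5,fy=3.5,interpolation=2));print(proj(S,H))
E
python3 look.py 4
```

```text
t 7.05 hook [0.7415 0.0253 0.241 ] F [-0.063   0.6946 -1.8265] M [-0.0156 -0.0057  0.012 ] w 0.015624863738858056
[385.2245 140.0296]
```

View pics/c4.png

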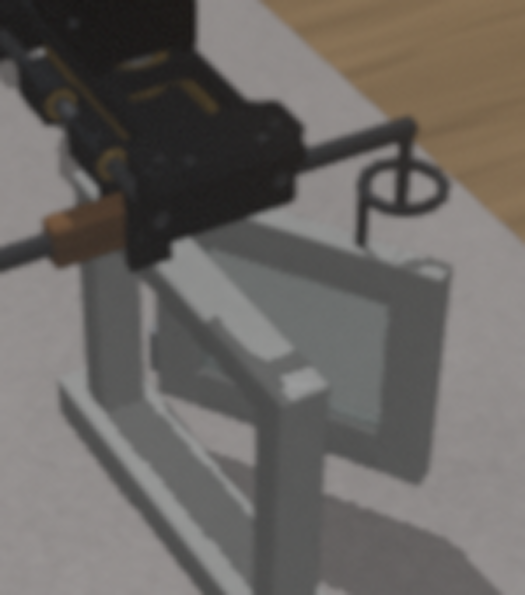

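The peg is centred inside the ring. Next I'll swing the hatch along its arc.

Emit:
step_arm(
  commands=[
    [0,0,0.004,0,0,0],
    [0.003,0.007,0,0,0,0],
    [0.003,0.007,0,0,0,0],
    [0.003,0.007,0,0,0,0],
    [0.003,0.007,0,0,0,0],
    [0.003,0.007,0,0,0,0],
    [0.003,0.007,0,0,0,0],
    [0.0015,0.0065,0,0,0,0],
    [0.001,0.0065,0,0,0,0],
    [0.001,0.0065,0,0,0,0],
    [0.001,0.0065,0,0,0,0],
    [0,0,0,0,0,0],
  ],
)

```text
time: 8.3
ee_pos: [0.5171, 0.0038, 0.2656]
eef_rot: [-0.706, 0.709, -0.0, -0.0]
ft_force: [-0.3, 0.5, -1.6]
width: 0.0155
```

```bash
python3 look.py 5
```

```text
t 8.3 hook [0.6721 0.0031 0.2356] F [-0.2614  0.5341 -1.5785] M [-0.03    0.0248 -0.0086] w 0.015469604403938938
[358.4171 160.3017]
```

View pics/c5.png

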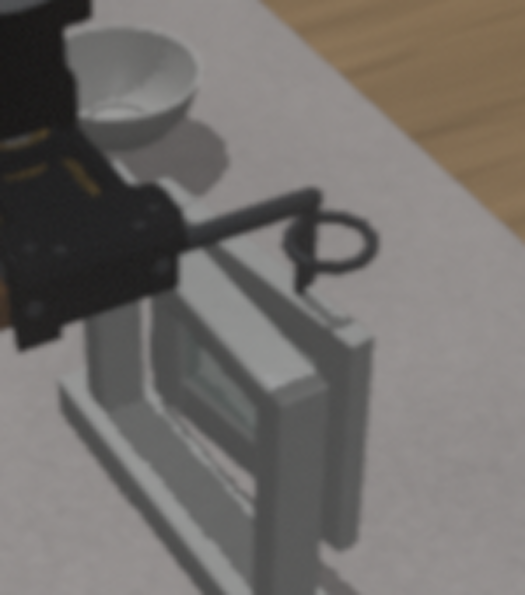

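The hatch is following, with the peg against the near side of the ring.

Emit:
step_arm(
  commands=[
    [0,0.005,0,0,0,0],
    [0,0.005,0,0,0,0],
    [0,0.004,0,0,0,0],
    [0,0.004,0,0,0,0],
    [0,0.003,0,0,0,0],
    [0,0,0,0,0,0],
  ],
)

```text
time: 8.95
ee_pos: [0.4965, 0.004, 0.2656]
eef_rot: [-0.706, 0.709, -0.0, -0.0]
ft_force: [0.1, -0.5, -1.9]
width: 0.0159
```

Emit:
step_arm(
  commands=[
    [0,0.002,0,0,0,0],
    [0,0.002,0,0,0,0],
    [0,0,0,0,0,0],
  ],
)

```text
time: 9.25
ee_pos: [0.4952, 0.0041, 0.2664]
eef_rot: [-0.706, 0.709, -0.002, 0.002]
ft_force: [13.1, 0.2, -7.0]
width: 0.0159
```

```bash
python3 look.py 6
```

```text
t 9.25 hook [0.6504 0.0034 0.2373] F [13.1324  0.1956 -7.0494] M [ 0.038  -2.8666  0.0212] w 0.015901439525985057
[347.606  163.0667]
```

View pics/c6.png

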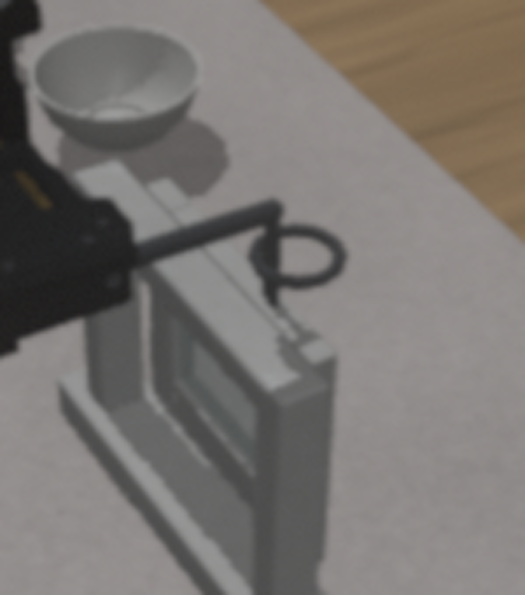

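Force rose to 13 N at the x I predicted for the stop, so the hatch is shut. I'll centre the peg in the ring and lift it out.

Emit:
step_arm(
  commands=[
    [0,-0.004,0,0,0,0],
    [0,-0.004,0,0,0,0],
    [0,-0.005,0,0,0,0],
    [0,0,0,0,0,0],
    [0,0,0,0,0,0],
  ],
)

```text
time: 9.8
ee_pos: [0.5058, 0.0041, 0.2654]
eef_rot: [-0.706, 0.709, 0.0, -0.0]
ft_force: [-0.5, -0.2, -1.4]
width: 0.0155
```

```bash
python3 look.py 7
```

```text
t 9.8 hook [0.6608 0.0034 0.2353] F [-0.4705 -0.2331 -1.3976] M [0.0168 0.064  0.0573] w 0.01545845398766432
[352.7443 162.2462]
```

View pics/c7.png

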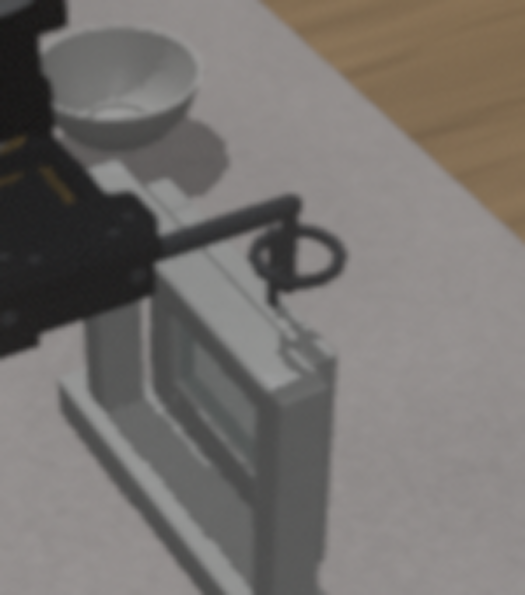

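The peg is near the ring centre and the hatch is flush with the frame, so I'll lift straight up.

Emit:
step_arm(
  commands=[
    [0,-0.001,-0.015,0,0,0],
    [0,0,-0.02,0,0,0],
    [0,0,-0.02,0,0,0],
    [0,0,-0.02,0,0,0],
    [0,0,-0.01,0,0,0],
    [0,0,0,0,0,0],
    [0,0,0,0,0,0],
  ],
)

```text
time: 10.55
ee_pos: [0.5066, 0.0039, 0.3497]
eef_rot: [-0.706, 0.709, 0.0, -0.0]
ft_force: [0.3, -0.2, -0.3]
width: 0.0156
```

```bash
python3 - <<'E'
from h import *
rel([.4304,-.2798,.33],np.radians(-104.7))
print(read_state()['eef_rot'])
E
```

```text
t 10.55 pos [0.5066 0.0039 0.3497] F [ 0.2973 -0.1736 -0.3358] w 0.01557351525300693 q [ 0.5048  0.0738 -0.6326  1.5561  0.0437  1.5268 -1.7035]
shift now [0.284  0.075  0.0198] turn [ 0.0008 -0.0002  0.2523] shift after turn [0.2938 0.0018 0.0197]
[-0.7056  0.7086  0.0002 -0.0003]
```

Emit:
step_arm(
  commands=[
    [0,0,0,0,0,0.125],
    [0,0,0,0,0,0.125],
    [0.03,0,0,0,0,0],
    [0.04,0,0,0,0,0],
    [0.04,0,0,0,0,0],
    [0.04,0,0,0,0,0],
    [0.04,0,0,0,0,0],
    [0.04,0,0,0,0,0],
    [0.04,0,0,0,0,0],
    [0.024,0.002,0,0,0,0],
    [0,0,0,0,0,0],
    [0,0,0,0,0,0],
  ],
)

```text
time: 11.75
ee_pos: [0.4306, -0.28, 0.3493]
eef_rot: [-0.611, 0.791, 0.001, -0.0]
ft_force: [0.5, 0.7, -0.8]
width: 0.0156
```

Emit:
step_arm(
  commands=[
    [0,0,0.04,0,0,0],
    [0,0,0.04,0,0,0],
    [0,0,0.04,0,0,0],
    [0,0,0.03,0,0,0],
    [0,0,0,0,0,0],
    [0,0,0,0,0,0],
    [0,0,0,0,0,0],
  ],
)

```text
time: 12.45
ee_pos: [0.4322, -0.2801, 0.2026]
eef_rot: [-0.612, 0.791, -0.001, 0.001]
ft_force: [-0.6, -0.5, -1.8]
width: 0.0153
```

```bash
python3 - <<'E'
from h import *
rel([.4304,-.2796,.085],np.radians(-104.5))
E
```

```text
t 12.45 pos [ 0.4322 -0.2801  0.2026] F [-0.5617 -0.498  -1.7667] w 0.015320822732971981 q [ 0.8108  0.1362 -0.3504  1.7889  0.0499  1.2221 -1.3778]
shift now [-0.0001  0.0022  0.1176] turn [-0.0029 -0.0009 -0.0004] shift after turn [-0.      0.0019  0.1176]
```

Emit:
step_arm(
  commands=[
    [0,0.001,0.03,0,0,0],
    [0,0.001,0.03,0,0,0],
    [0,0,0.025,0,0,0],
    [0,0,0.015,0,0,0],
    [0,0,0.01,0,0,0],
    [0,0,0.005,0,0,0],
    [0,0,0,0,0,0],
    [0,0,0,0,0,0],
    [0,0,0,0,0,0],
  ],
)

```text
time: 13.35
ee_pos: [0.4296, -0.2799, 0.0865]
eef_rot: [-0.612, 0.791, -0.001, 0.0]
ft_force: [0.2, 0.5, -1.5]
width: 0.0154
```

```bash
python3 - <<'E'
from h import *
rel([.4304,-.2796,.085],np.radians(-104.5))
cv2.imwrite('pics/s8.png',camera('side')[:,:,::-1])
E
```

```text
t 13.35 pos [ 0.4296 -0.2799  0.0865] F [ 0.1949  0.4755 -1.4573] w 0.01542461272073172 q [ 0.7966  0.2579 -0.3441  1.9148  0.1039  0.9843 -1.4195]
shift now [-0.0005 -0.0007  0.0015] turn [-0.0014 -0.0006 -0.0013] shift after turn [-0.0005 -0.0007  0.0015]
```

View pics/s8.png

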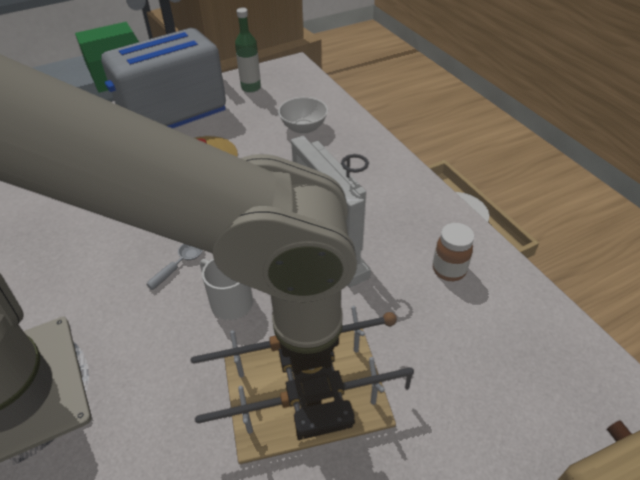

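The pole is back on its start pixels: hook (409,374), rear end (200,418). The hatch is flush in its frame. I'll release and retract.

Emit:
step_arm(
  commands=[
    [0,0,0.0015,0,0,0],
    [0,0,0,0,0,0],
    [0,0,0,0,0,0],
  ],
)

```text
time: 13.7
ee_pos: [0.4298, -0.2794, 0.0847]
eef_rot: [-0.612, 0.791, -0.0, 0.0]
ft_force: [0.9, 3.4, 3.9]
width: 0.0155
```

Emit:
step_arm(
  commands=[
    [0,0,0,0,0,0],
    [0,0,0,0,0,0],
    [0,0,0,0,0,0],
    [0,0,0,0,0,0],
    [0,0,0,0,0,0],
    [0,0,0,0,0,0],
    [0,0,0,0,0,0],
    [0,0,0,0,0,0],
    [0,0,0,0,0,0],
    [0,0,0,0,0,0],
    [0,0,0,0,0,0],
    [0,0,0,0,0,0],
  ],
  gripper=1,
)

```text
time: 14.9
ee_pos: [0.4291, -0.2796, 0.0841]
eef_rot: [-0.612, 0.791, -0.0, -0.0]
ft_force: [-0.1, 0.9, 0.9]
width: 0.0866
```

Emit:
step_arm(
  commands=[
    [0,0,-0.02,0,0,0],
    [0,0,-0.04,0,0,0],
    [0,0,-0.04,0,0,0],
    [0,0,-0.04,0,0,0],
    [0,0.03,-0.03,0,0,0],
    [0,0.04,0,0,0,0],
    [0,0.04,0,0,0,0],
    [0,0,0,0,0,0],
    [0,0,0,0,0,0],
    [0,0,0,0,0,0],
  ],
)

```text
time: 15.9
ee_pos: [0.3233, -0.252, 0.2542]
eef_rot: [-0.612, 0.791, -0.0, 0.0]
ft_force: [0.3, -0.1, -0.1]
width: 0.0867
```

```bash
python3 - <<'E'
from h import *
s=camera('side')[:,:,::-1];cv2.imwrite('pics/s9.png',s)
t=camera('top')[:,:,::-1];cv2.imwrite('pics/t9.png',t)
a=cv2.imread('pics/side0.png');W=np.zeros((480,800,3),np.uint8)
W[:,:400]=cv2.resize(s[130:430,190:440],(400,480));W[:,400:]=cv2.resize(a[130:430,190:440],(400,480))
cv2.imwrite('pics/c9.png',W)
p=slice(340,480),slice(190,430)
print('pole region diff',np.abs(s[p].astype(int)-a[p]).mean(),read_state()['width'],read_state()['ft_force'])
E
```

```text
pole region diff 19.503611111111113 0.08720273441554532 [ 0.2099 -0.401   0.277 ]
```

View pics/c9.png

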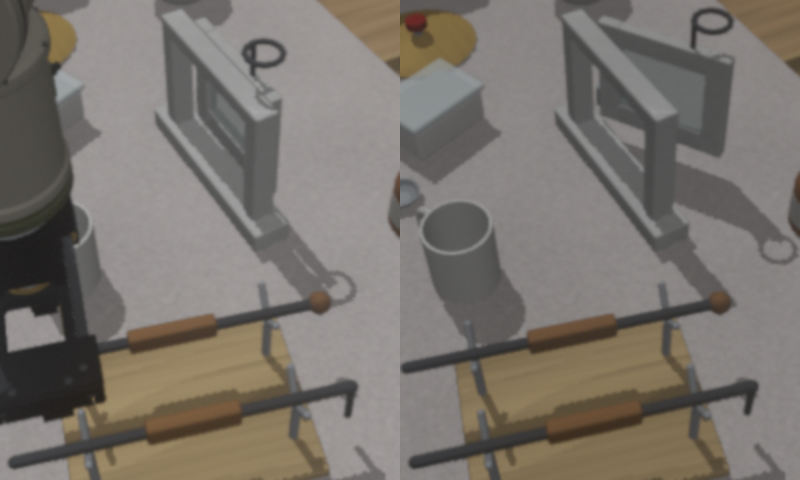

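The pole looks the same as at the start: hook at (352,385) now against (752-400,385) then, and still hanging down. The hatch is flush in the frame and the gripper is clear.

```bash
python3 -c "
from bench import *
print(close_job())"
```

```text
the job is handed in; nothing more can be done
None
```

The hatch is shut and the pole is back in its own forks, hook hanging down. I handed the job in at about 16 s of the 61 s allowed; no verdict is reported.

- **Hooking:** I took the pole by its grip and lowered the peg into the ring with the hatch about 0.5 rad open. The side view showed the peg centred in the ring.
- **Shutting:** I swung the hatch along its arc until it met its stop. The force rose to about 13 N, at the position I had predicted for the stop.
- **Putting back:** I centred the peg in the ring, lifted it straight out and laid the pole back where I had gripped it.

**Last checks:**
- **Hatch:** It sits flush in its frame.
- **Pole:** Its hook, grip and rear end are within about a pixel of the starting picture.
- **Gripper:** It is fully open, clear of everything, with near-zero force.

**Checks that failed or disagreed:**
- **Hatch angle:** My two readings of the opening angle differed, 28° and 33°. I used the one that matched the hinge position.
- **Grip mask:** The colour mask for the grip failed, so I took the grip position by eye from the wrist picture.
- **Picture difference:** A raw before/after difference around the pole (mean about 19.5) told me nothing, because the arm and its shadow cover part of that area. The pole result therefore rests on the side-by-side view.
- **Picture budget:** I viewed 11 pictures, one over the budget of 10.

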